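Seat a pipe offcut at the top of a sloped gutter

TASK

Push the short steel pipe offcut up the sloped gutter and over its crest, until it sits in the dip against the red end stop. Then swing the yellow keeper arm fully across the gutter behind the offcut, so that it cannot roll back. Only push with the fingers: do not grip or lift the offcut, do not grip the keeper's post, and leave the tape measure, the bottle and the tin where they are.

Things in the scene. Friction and masses are not known exactly. Their poses are not given: they have to be found in the camera images.
- gutter: fixed aluminium U-channel gutter on a plywood board 250 x 130 x 10 mm. Origin: centre of the board's underside, on the bench; +x uphill along the gutter to the red end stop, +y to the keeper's pillar, z up. Channel 55 mm wide inside, walls 5 mm thick, 14 mm high. A lip 6 mm high closes the low end. Red stop: face at x = 112 mm, top 70 mm above the bench
- ramp (a point): middle of the channel floor at the low lip (gutter x = -112 mm, 18 mm above the bench); x axis up along the 7 degree ramp, y across, z square to the floor. The floor climbs from here to a crest at gutter x = 60 mm (39 mm above the bench), then falls at 8 degrees to the red stop
- seat (a point): where the offcut's centre must come to rest, against the end stop in the dip: gutter x = 88 mm, y = 0, 59 mm above the bench
- offcut: loose steel pipe piece, 48 mm outside diameter, 50 mm long, 0.11 to 0.22 kg, lying across the gutter, free to roll along it; origin at its centre, y along its axis (x, z turn as it rolls). Starts against the low lip, centre at gutter x = -98 mm, 44 mm above the bench. Let go on the ramp it rolls back; past the crest it rolls into the dip and stays
- keeper (a joint): yellow level arm on a pillar at gutter x = 53, y = 48 mm; stiff (0.04 N m), stays where left. 0: points downhill alongside the gutter; negative: swung outwards; 1.57 rad (its stop): square across the channel just downhill of the seated offcut. Grows as it swings in. 12 mm wide, reaches 75 mm from the pivot, underside 58 and top 70 mm above the bench
- keeper_post (a point): centre of the top of the black upright push post on the keeper arm, 68 mm from the pivot; post 12 mm in diameter, top 90 mm above the bench
- tape_measure: grey pocket tape measure standing on the bench, 37 x 84 x 63 mm, origin under its middle; leave it alone
- thinner_bottle: white bottle with a blue cap, 40 x 40 x 92 mm, origin under its middle; leave it alone
- grease_tin: flat round red tin, 65 mm in diameter, 23 mm high, origin under its middle; leave it alone
Things that resemble listed ones, but are neither listed nor needed, are in the scene too. What is shaped like the offcut but orange or purple is not meant.

How it is judged (in metres and radians):
On the way, in this order (a step that is already met when the one before it is completed fails the run):
1. the offcut sits past the crest against the end stop, keeper still open (x of offcut in the frame of gutter between 0.083 and 0.094 m and y of offcut in the frame of gutter between -0.008 and 0.008 m and z of offcut in the frame of gutter between 0.05 and 0.066 m and value of joint keeper below 0.8 rad), for 0.2 s.
2. the keeper arm is swung across behind the seated offcut (x of offcut in the frame of gutter between 0.083 and 0.094 m and y of offcut in the frame of gutter between -0.008 and 0.008 m and z of offcut in the frame of gutter between 0.05 and 0.066 m and value of joint keeper above 1.4 rad), for 0.2 s.
At the end, for the whole second after the job is handed in: the offcut lies at rest in the dip within 5 mm of touching the end stop, and the keeper arm is across the gutter behind it, within 0.17 rad of its stop (all of step 2 and linear speed of offcut below 0.02 m/s and contact force between the fingers and offcut below 0.1 N).
It fails at once if the offcut was lifted off the gutter floor or tipped up (z of offcut in the frame of ramp above 0.034 m or angle between offcut's own y axis and vertical below 1.2 rad).
It fails at once if the offcut was gripped between the fingers (distance between the grasp point and offcut below 0.018 m and contact force between the fingers and offcut above 0.5 N).
It fails at once if the keeper's post was gripped between the fingers (horizontal distance between the grasp point and keeper_post below 0.009 m and distance between the grasp point and keeper_post below 0.03 m and contact force between the fingers and anything else above 0.5 N).
It fails at once if the tape measure, the bottle or the tin was moved from its place (distance of any of tape_measure, thinner_bottle, grease_tin from where it was at the start of the episode above 0.02 m).
It also fails if it takes over 53 s, if anything falls off the work surface, if the arm or the gripper's body presses on something with over 40 N, if the wrist force passes 120 N, or if a joint passes its speed limit or range.

ROBOT

A 7-joint arm with a two-finger parallel gripper is mounted at the origin on a cart in front of the work surface, level with it; the furniture and walls round the work are solid. World frame = base frame: x ahead of the robot, y to its left, z up, the work surface at z = 0. Lengths are in m, angles in degrees, forces in N, time in s.
With the tool pointing down it reaches from about 0.4 to 0.85 m from the base axis. Payload 6.9 kg.
Tool frame: the origin (TCP) lies on the centre line of the jaws, within the pads' length; the fingertips stand 19 mm ahead of it and the grasp point (between the pads) is the TCP (robot.tip_extent is the z of the fingertips in the tool frame, in m); z points along the fingers, y is the direction in which the jaws open and shut (so a half turn about z gives the same grasp; the last joint's range is limited). The gripper opens to 85 mm and grips with 20 to 120 N. Pads are 22 mm wide; open, the fingers measure 114 mm over their backs; the gripper's body (76 mm by 85 mm) begins 54 mm behind the grasp point. The pads swing forward as they close: fully open they stand 13 mm farther back than shut.
Start: joints at [-67.523, 29.078, -13.613, 85.955, 7.202, 65.827, -8.869], TCP at [0.177, 0.599, 0.25] pointing down, gripper open.
Joint ranges: [-176.47, 176.47], [-13.61, 117.27], [-81.72, 77.17], [0.22, 143.17], [-87.28, 267.28], [10, 112.55], [-165.47, 165.47]. Speed limits (degrees/s): [136.94, 136.94, 180, 180, 180, 180, 180].

INTERFACE

Orientations are given as [roll, pitch, yaw] about the fixed x, y, z axes, in that order (R = Rz(yaw) Ry(pitch) Rx(roll)).
In Python, from workcell import robot, solver, imaging, order gives the robot as it stands. The module is installed in compiled form; this text tells all that it offers. Calls block until the motion is done:
- robot.movep(position, orientation): joint-space move of the TCP to a pose.
- robot.move_linear(position, attitude=None, velocity=0.15): straight line of the TCP; attitude=None keeps the orientation; velocity is the mean speed in m/s.
- robot.movej(angles): joint-space move.
- robot.gripper_to(opening, strength=None): opening from 0.0 (shut) to 1.0 (fully open); strength is the grip in N (None keeps the last); returns when the fingers have stopped.
- robot.pause(seconds).
- solver.inverse_kinematics(position, orientation): joint angles nearest the present ones, or None.
- robot.read_state(): the state.
- imaging.get_image(name): name is "scene" or "side" or "wrist"; returns a dict with "pixels" (384x512x3 uint8, blue, green, red), "fx", "fy", "cx", "cy" (pixels), "dist" ([k1, k2, p1, p2, k3] as OpenCV has them; the pictures are not rectified), "R" (3x3) and "t" (3): a world point X has camera coordinates R X + t. Camera axes: x right, y down, z forward; pixel columns grow to the right and rows downward; lengths in m; the calibration is good to about 2 mm. A picture is of the moment at which its call begins. There is no depth.
A pose or a line that the arm cannot do raises robot.IKError and nothing moves.
- order.finish_job(): hands the job in, once; it reports no verdict.
The state is a dict: "clock": time; "q": joint angles; "qvel": joint speeds; "effort": joint torques, N m; "eef_pos": TCP position; "orientation": TCP orientation; "wrist_force": force on the tool from outside, world axes, zero at the start; "wrist_torque": the same for the moment, N m; "finger_gap": opening from 0.0 (shut) to 1.0 (fully open).
Only numpy, scipy, OpenCV 4.12 (cv2) and the standard library are available. Lean on these libraries where they do the work, as an engineer would, in place of code of your own. Each camera call takes 0.05 s, during which the arm holds its last target.

## Working session

There is one attempt and no reset: what is moved stays moved. The work goes in short steps, each a Python script; the robot and the scene stay as the last script left them, time stands still between calls to the robot, and variables do not carry over. Pictures are saved under pics/ and viewed, and the job is handed in when it is done.

```bash
mkdir -p pics; python3 - <<'E'
from workcell import robot, solver, imaging, order
import cv2
for n in ["scene","side","wrist"]:
    d=imaging.get_image(n); cv2.imwrite(f"pics/{n}0.png",d["pixels"])
    print(n,d["fx"],d["cx"],d["cy"],d["dist"],d["R"],d["t"])
s=robot.read_state(); print(s["clock"],s["eef_pos"],s["orientation"],s["wrist_force"],robot.tip_extent)
E
```

```text
scene 439.98448014932825 254.8642571749811 187.39282628792205 [-0.14629506  0.          0.          0.          0.        ] [[ 0.85939529 -0.51130553  0.0025277 ]
 [-0.3936561  -0.66479041 -0.63489258]
 [ 0.32630448  0.54462865 -0.77259629]] [-0.51612685  0.20608099  1.05104843]
side 393.2803174301251 254.46808132935237 194.76361984323265 [-0.1299202  0.         0.         0.         0.       ] [[-0.99508953 -0.09836464  0.01100995]
 [-0.04890874  0.39194865 -0.91868612]
 [ 0.08605089 -0.91471343 -0.39483489]] [0.55505174 0.14880356 0.9607039 ]
wrist 272.28110160736543 252.08363903344096 189.13543919060027 [-0.04336957  0.          0.          0.          0.        ] [[ 2.81716458e-01  9.59497619e-01 -3.96773499e-04]
 [ 9.15999612e-01 -2.68821939e-01  2.97790993e-01]
 [ 2.85623087e-01 -8.42560680e-02 -9.54631011e-01]] [-0.62460575 -0.04014511  0.37782603]
0.15 [0.17679022 0.59912109 0.24965763] [-1.79925514e+02  2.67049302e-03  1.63566368e+02] [ 0.47261332  0.35815925 -0.25015628] 0.019
```

View pics/scene0.png

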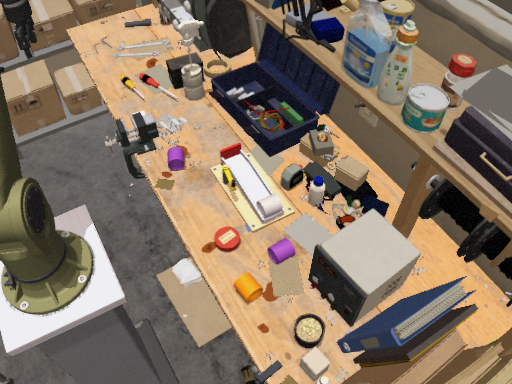

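View pics/side0.png

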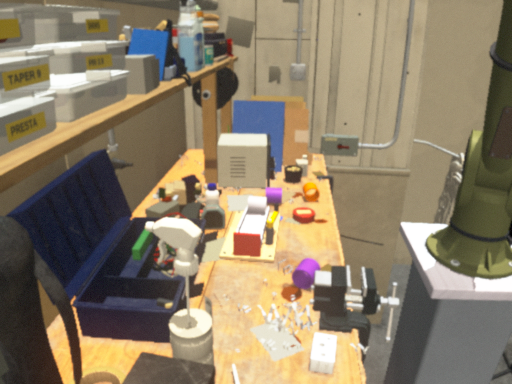

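View pics/wrist0.png

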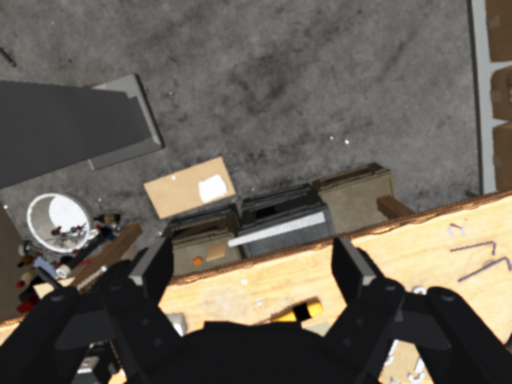

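The scene view shows the gutter at about (252,188): red stop at (232,152), grey offcut at the low end (270,205), and the keeper at (229,177). The tape is at (292,176), the bottle at (317,190) and the tin at (227,239). I'll crop and enlarge it.

```bash
python3 - <<'E'
import cv2
a=cv2.imread("pics/scene0.png")[130:260,195:345]; cv2.imwrite("pics/sc1.png",cv2.resize(a,None,fx=4.6,fy=4.6,interpolation=cv2.INTER_CUBIC))
a=cv2.imread("pics/side0.png")[170:270,190:340]; cv2.imwrite("pics/si1.png",cv2.resize(a,None,fx=5,fy=5,interpolation=cv2.INTER_CUBIC))
E
```

```text
(no output)
```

View pics/sc1.png

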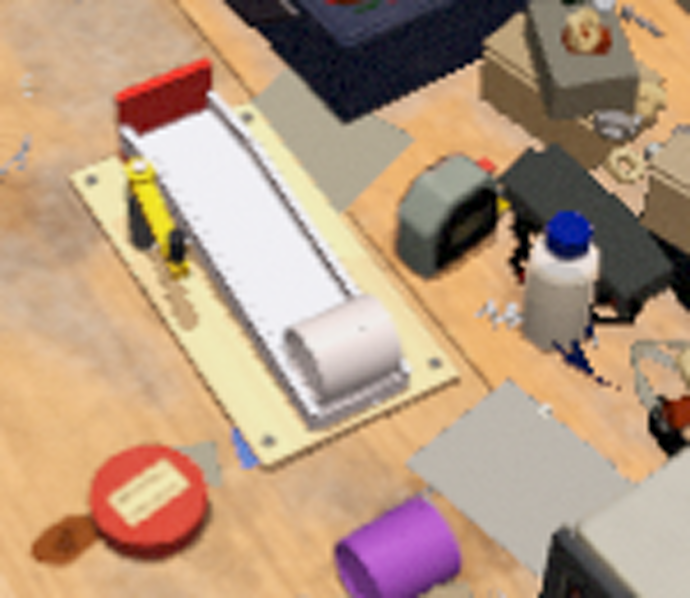

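View pics/si1.png

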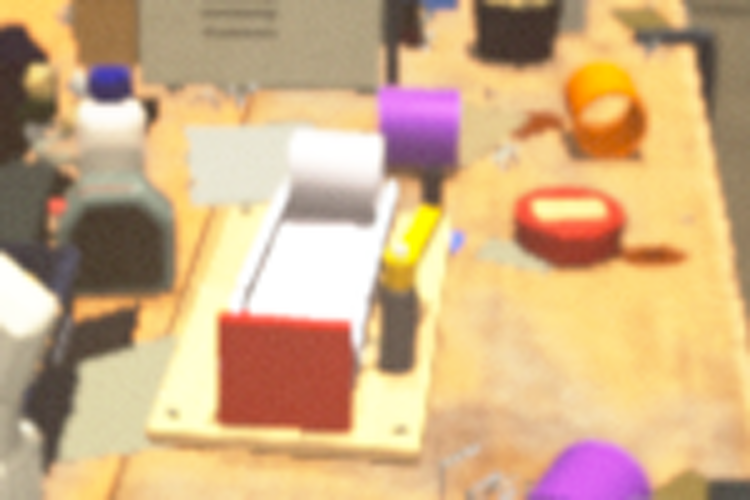

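```bash
cat > h.py <<'E'
from workcell import robot, solver, imaging, order
import cv2, numpy as np
def proj(d,X):
    K=np.array([[d["fx"],0,d["cx"]],[0,d["fy"],d["cy"]],[0,0,1.]])
    return cv2.projectPoints(np.asarray(X,float).reshape(-1,3),cv2.Rodrigues(np.array(d["R"]))[0],np.array(d["t"],float),K,np.array(d["dist"],float))[0].reshape(-1,2)
def ray(d,uv):
    K=np.array([[d["fx"],0,d["cx"]],[0,d["fy"],d["cy"]],[0,0,1.]])
    n=cv2.undistortPoints(np.array(uv,float).reshape(-1,1,2),K,np.array(d["dist"],float)).reshape(-1,2)
    R=np.array(d["R"]);c=-R.T@np.array(d["t"])
    return c,np.c_[n,np.ones(len(n))]@R
def onz(d,uv,z):
    c,r=ray(d,uv); return c+r*((z-c[2])/r[:,2])[:,None]
def g2w(P,p):
    x,y,a=P; p=np.atleast_2d(p); c,s=np.cos(a),np.sin(a)
    return np.c_[x+c*p[:,0]-s*p[:,1],y+s*p[:,0]+c*p[:,1],p[:,2]]
E
python3 - <<'E'
from h import *
from scipy.optimize import least_squares
A=imaging.get_image("scene");B=imaging.get_image("side")
sc=lambda u:(np.array(u)+.5)/4.6-.5+[195,130]
si=lambda u:(np.array(u)+.5)/5-.5+[190,170]
ga=[[-.125,.065,.01],[-.125,-.065,.01],[.125,.065,.01]]; ua=sc([[268,466],[458,380],[70,178]])
gb=[[.125,-.065,.01],[.125,.065,.01]]; ub=si([[150,437],[420,455]])
ga+= [[-.112-0.005,.0325,.01]] if 0 else []
print(onz(A,ua,.01),onz(B,ub,.01))
f=lambda P:np.r_[(proj(A,g2w(P,ga))-ua).ravel(),(proj(B,g2w(P,gb))-ub).ravel()]
r=least_squares(f,[.6,.2,1.5],x_scale=[.1,.1,1]); 
r2=least_squares(f,[.6,.2,2.5]); 
r=min(r,r2,key=lambda q:q.cost)
print(r.x,np.degrees(r.x[2]),r.fun.reshape(-1,2))
P=r.x; np.save("P.npy",P)
img=A["pixels"].copy()
pts=[[.112,.0325,.07],[.112,-.0325,.07],[.088,0,.059],[-.098,0,.044],[-.098,.025,.044],[-.098,-.025,.044],[.053,.048,.07],[.053-.068,.048,.09],[-.112,0,.018],[.06,0,.039]]
for name,d,off,s in(("a",A,(195,130),4.6),("b",B,(190,170),5)):
    x0,y0=off; im=cv2.resize(d["pixels"][y0:y0+115,x0:x0+150],None,fx=s,fy=s,interpolation=cv2.INTER_CUBIC)
    for u in proj(d,g2w(P,pts)):
        v=(u-off+.5)*s; cv2.circle(im,tuple(int(i) for i in v),3,(0,255,0),1)
    cv2.imwrite(f"pics/ov_{name}.png",im)
E
```

```text
[[ 0.49860325 -0.16140636  0.01      ]
 [ 0.62204105 -0.1661538   0.01      ]
 [ 0.50171685  0.08530382  0.01      ]] [[0.63090874 0.09664583 0.01      ]
 [0.50356461 0.09730655 0.01      ]]
[ 0.56455921 -0.03629268  1.54611562] 88.58589991790973 [[-1.06424752 -0.14260582]
 [ 0.68989766 -1.55759171]
 [-0.49235678 -1.23776821]
 [ 0.00409216 -2.19526799]
 [ 0.54873189 -1.60398928]]
```

View pics/ov_a.png

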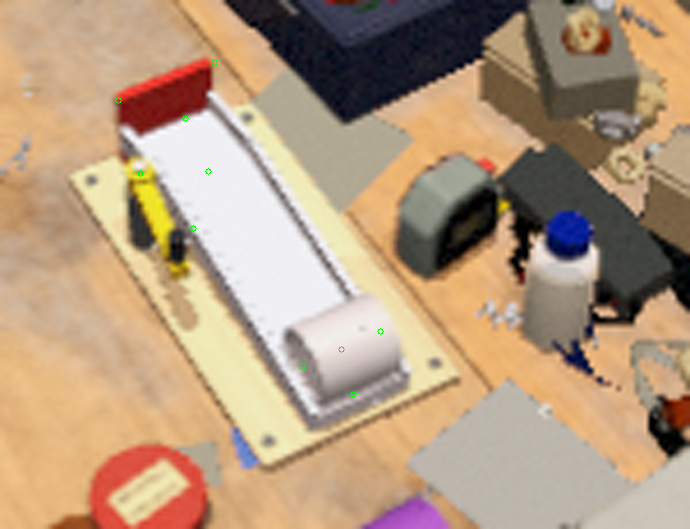

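View pics/ov_b.png

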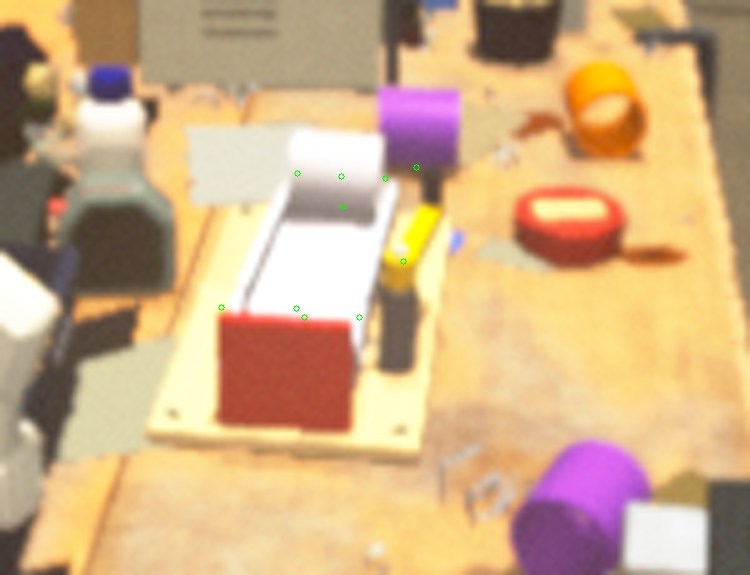

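```bash
python3 - <<'E'
from h import *
A=imaging.get_image("scene")
for n,uv in dict(lampbase=(193,92),vise=(140,135),purple=(177,158),tin=(227,239),tape=(291,184),bottle=(316,203),redlid_tool=(270,30),psu=(350,310)).items(): print(n,onz(A,[uv],0)[0].round(3))
s=robot.read_state();print(s["clock"],s["q"])
for y in(-91,89):
  for p in([.565,-.09,.3],[.565,-.20,.06],[.565,.03,.09]):
    q=solver.inverse_kinematics(p,[180,0,y]);print(y,p,None if q is None else np.round(q,1))
E
```

```text
lampbase [0.614 0.437 0.   ]
vise [0.38  0.331 0.   ]
purple [0.44 0.18 0.  ]
tin [ 0.433 -0.143  0.   ]
tape [ 0.674 -0.075  0.   ]
bottle [ 0.695 -0.165  0.   ]
redlid_tool [1.055 0.644 0.   ]
psu [ 0.582 -0.458  0.   ]
0.3 [-67.52368378  29.09465163 -13.61233314  85.9724451    7.20118989
  65.82612233  -8.87030796]
-91 [0.565, -0.09, 0.3] [ -30.2   34.8   66.    90.   -32.4   76.6 -141.3]
-91 [0.565, -0.2, 0.06] [ -16.6   56.8   65.9  103.1  -59.1   62.8 -109.4]
-91 [0.565, 0.03, 0.09] [ 14.2  36.5 -31.  106.3  26.   44.4 148.2]
89 [0.565, -0.09, 0.3] [-10.4  23.7  26.1  89.7 -10.9  69.1  16.7]
89 [0.565, -0.2, 0.06] [  2.2  40.9  24.6 102.9 -24.2  41.6  39. ]
89 [0.565, 0.03, 0.09] [-14.9  34.7  14.7 106.7 -12.9  40.2   6.2]
```

```bash
python3 - <<'E'
from h import *
import pickle
robot.move_linear([.177,.599,.32],velocity=.3)
robot.movep([.565,.0,.28],[180,0,89]); a=imaging.get_image("wrist")
robot.gripper_to(0.0)
robot.movep([.545,-.10,.28],[180,0,89]); b=imaging.get_image("wrist")
pickle.dump((a,b),open("w.pkl","wb"))
for n,d in(("w1",a),("w2",b)):
    cv2.imwrite(f"pics/{n}.png",cv2.resize(d["pixels"],None,fx=1.5,fy=1.5,interpolation=cv2.INTER_CUBIC))
s=robot.read_state();print(s["clock"],s["eef_pos"],s["orientation"],s["finger_gap"],robot.tip_extent)
E
```

```text
4.575 [ 0.54511951 -0.09965844  0.28000706] [ 1.79990406e+02 -4.42116481e-02  8.89967671e+01] 2.4153276084094443e-05 0.019
```

View pics/w1.png

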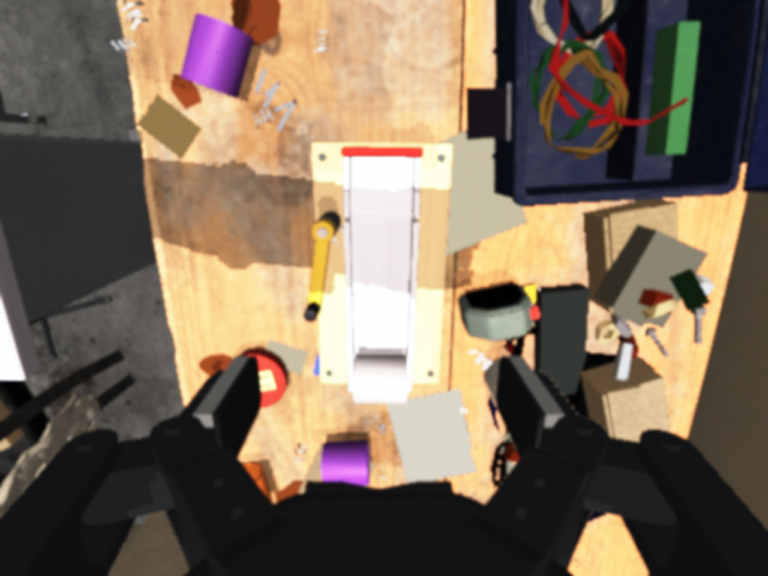

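View pics/w2.png

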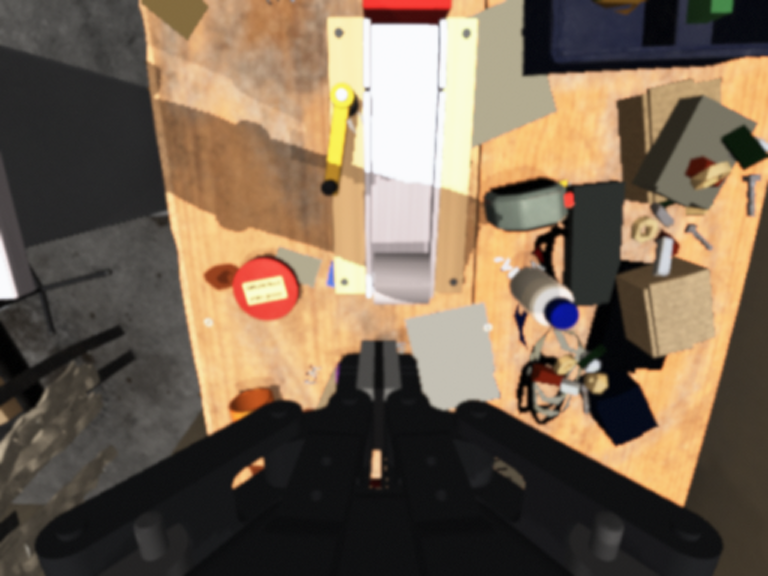

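Wrist w1 (1.5x scale) shows the board corners at (312,142), (454,144), (320,384) and (440,385), and the post top at (311,313). In w2 the corners are (327,16), (480,14) and (335,294), the post top is (330,187) and the pivot is (342,95). I'll fit the gutter pose and triangulate the post.

```bash
python3 - <<'E'
from h import *
import pickle
from scipy.optimize import least_squares
a,b=pickle.load(open("w.pkl","rb"))
m=lambda u:(np.array(u,float)+.5)/1.5-.5
ga=[[.125,.065,.01],[.125,-.065,.01],[-.125,.065,.01],[-.125,-.065,.01]]; ua=m([[312,142],[454,144],[320,384],[440,385]])
gb=[[.125,.065,.01],[.125,-.065,.01],[-.125,.065,.01]]; ub=m([[327,16],[480,14],[335,294]])
f=lambda P:np.r_[(proj(a,g2w(P,ga))-ua).ravel(),(proj(b,g2w(P,gb))-ub).ravel()]
r=least_squares(f,[.565,-.036,1.56]);P=r.x;print(P,np.degrees(P[2]),r.fun.reshape(-1,2).round(1)); np.save("P.npy",P)
def tri(u,v):
    p,q=m([u])[0],m([v])[0]
    return least_squares(lambda X:np.r_[(proj(a,X)-p).ravel(),(proj(b,X)-q).ravel()],[.5,0,.05])
def w2g(X):
    d=X[:2]-P[:2];c,s=np.cos(P[2]),np.sin(P[2]);return np.array([c*d[0]+s*d[1],-s*d[0]+c*d[1],X[2]])
for n,u,v in(("post",(311,313),(330,187)),("pivot",(323,232),(342,95))):
    t=tri(u,v);print(n,t.x,w2g(t.x),t.fun.round(2))
    for d,k in((a,u),(b,v)): z=.09 if n=="post" else .07; print(w2g(onz(d,m([k]),z)[0]).round(4))
pts=[[.112,.0325,.07],[.112,-.0325,.07],[.088,0,.059],[-.098,.025,.044],[-.098,-.025,.044],[-.122,0,.044],[-.098,0,.068],[.053,.048,.07]]
for n,d in(("w1",a),("w2",b)):
    im=cv2.resize(d["pixels"],None,fx=1.5,fy=1.5,interpolation=cv2.INTER_CUBIC)
    for w in proj(d,g2w(P,pts)): cv2.circle(im,tuple(int(i) for i in (w+.5)*1.5),3,(0,160,0),1)
    cv2.imwrite(f"pics/{n}o.png",cv2.resize(im[0:420,230:530],None,fx=1.4,fy=1.4))
E
```

```text
[ 0.56889351 -0.03383082  1.54994477] 88.80529392200437 [[-0.4 -0.3]
 [-0.3 -0.9]
 [ 0.5 -0.4]
 [-0.2 -0.6]
 [ 0.3 -0.2]
 [-0.1  1.8]
 [ 0.1  0.2]]
post [ 0.5098476  -0.04618509  0.08466251] [-0.01358269  0.05877548  0.08466251] [ 0.33  0.05 -0.3  -0.04]
[-0.0114  0.0583  0.09  ]
[-0.0133  0.0578  0.09  ]
pivot [0.52146439 0.02000588 0.07422828] [0.0528361  0.04854131 0.07422828] [-0.18 -0.03  0.16  0.02]
[0.0521 0.0489 0.07  ]
[0.0534 0.0491 0.07  ]
```

View pics/w2o.png

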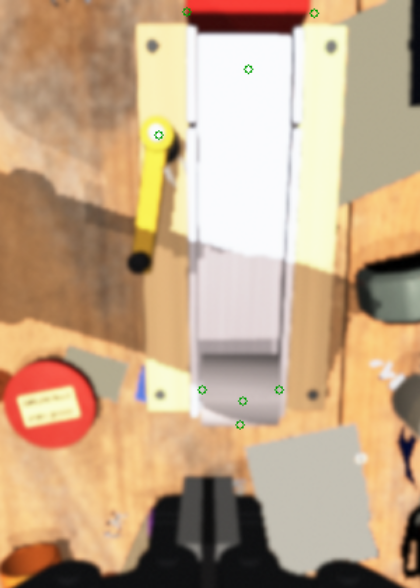

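View pics/w1o.png

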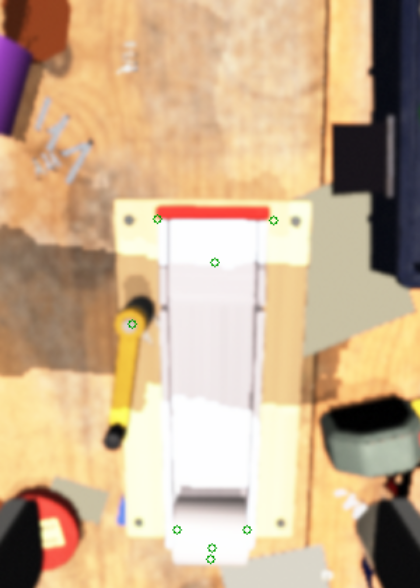

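```bash
cat >> h.py <<'E'
P=np.load("P.npy"); Y=float(np.degrees(P[2]))
def go(x,y,z,v=.15,yaw=Y,j=False):
    p=list(map(float,g2w(P,[x,y,z])[0])); o=[180,0,yaw]
    robot.movep(p,o) if j else robot.move_linear(p,o,v)
def st(t):
    s=robot.read_state();print(t,round(s["clock"],2),np.round(s["eef_pos"],4),"F",np.round(s["wrist_force"],2))
def snap(cam,name,box=None,k=1.5):
    d=imaging.get_image(cam);im=d["pixels"]
    if box:im=im[box[1]:box[3],box[0]:box[2]]
    cv2.imwrite(f"pics/{name}.png",cv2.resize(im,None,fx=k,fy=k,interpolation=cv2.INTER_CUBIC)); return d
E
python3 - <<'E'
from h import *
go(-.147,0,.12,j=True); go(-.147,0,.056,.1); st("down")
go(-.10,0,.0603,.06); st("push")
snap("scene","p1",(195,130,345,260),4.6);snap("side","p1s",(190,170,340,270),5)
E
```

```text
down 6.12 [ 0.5663 -0.1809  0.0567] F [-0.37  0.31 -0.4 ]
push 7.05 [ 0.5667 -0.134   0.0602] F [ 0.25 -0.06 -0.24]
```

View pics/p1.png

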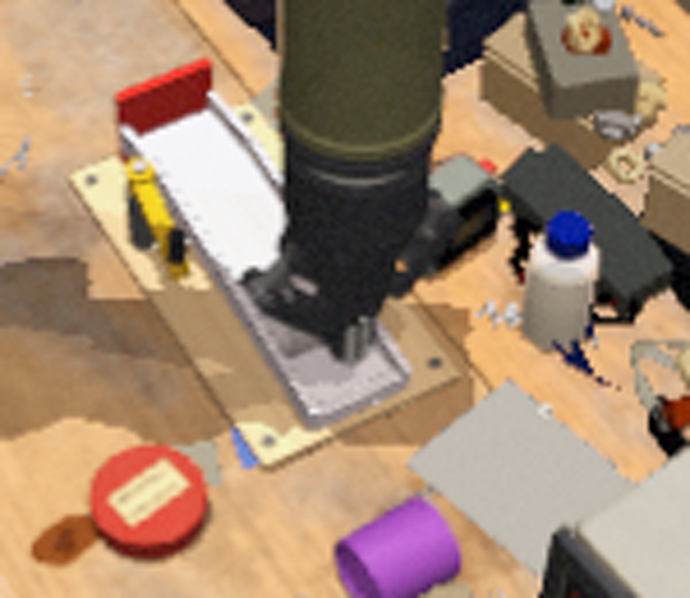

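View pics/p1s.png

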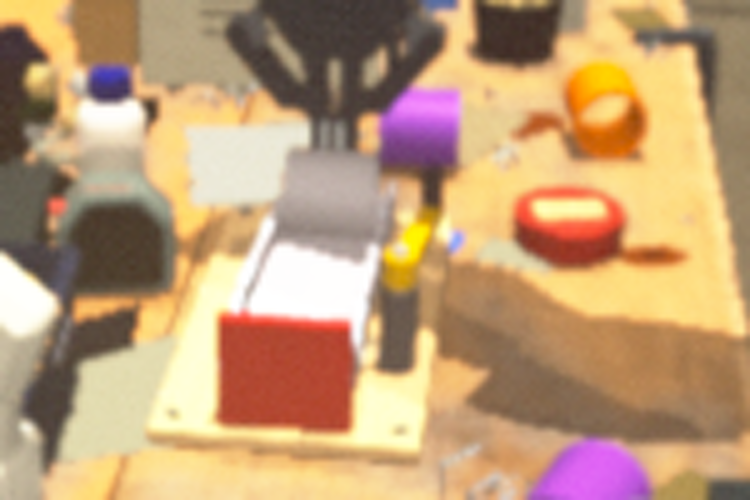

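The fingers are behind the offcut in the side view (offcut at crop (330,195), fingers at (333,130)), and the knuckles are well above the post. It is moving up the ramp, so I'll continue.

```bash
python3 - <<'E'
from h import *
go(.022,0,.0746,.06); st("crest")
go(.050,0,.0725,.03); st("dip"); robot.pause(.3); st("w")
snap("side","p2s",(190,170,340,270),5)
E
```

```text
crest 9.35 [ 0.5693 -0.0119  0.0745] F [ 0.49 -0.59 -0.09]
dip 10.43 [0.5699 0.0159 0.0725] F [-0.23  1.16  0.11]
w 10.73 [0.5699 0.016  0.0725] F [ 0.6   0.77 -0.02]
```

View pics/p2s.png

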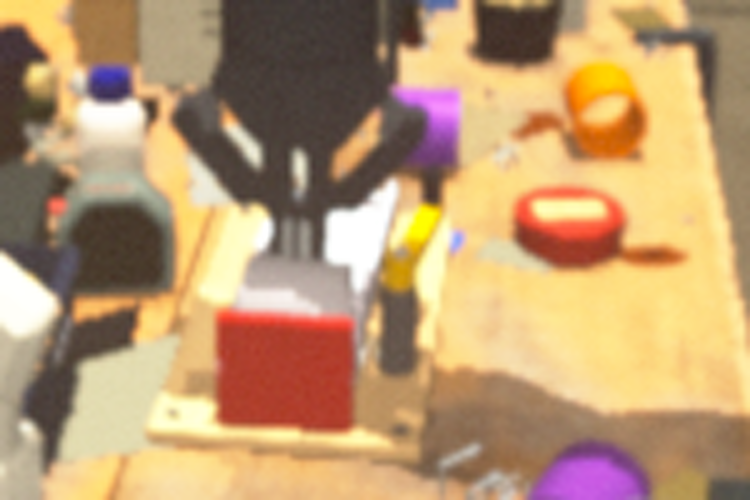

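```bash
cat >> h.py <<'E'
def kp(th,gap,z=.096,v=.1,j=False):
    c,s=np.cos(th),np.sin(th); d=17e-3+gap
    go(.053-.068*c-d*s, .048-.068*s+d*c, z, v, Y+np.degrees(th)-90, j)
E
python3 - <<'E'
from h import *
go(.03,0,.078,.1); go(.01,0,.20,.2); st("up")
d=snap("wrist","w3"); snap("scene","p3",(195,130,345,260),4.6)
for th in np.arange(-.3,1.6,.3):
    c,s=np.cos(th),np.sin(th); p=g2w(P,[.053-.068*c-.02*s,.048-.068*s+.02*c,.096])[0]
    q=solver.inverse_kinematics(list(p),[180,0,Y+np.degrees(th)-90]);print(round(th,1),None if q is None else np.round(q))
E
```

```text
up 11.91 [ 0.5685 -0.0231  0.199 ] F [-0.29 -0.54 -0.23]
-0.3 [-29.  37.  49. 119. -41.  43. -63.]
0.0 [-25.  36.  44. 116. -37.  43. -49.]
0.3 [-22.  36.  39. 113. -33.  43. -37.]
0.6 [-19.  36.  35. 110. -30.  43. -25.]
0.9 [-18.  37.  31. 107. -26.  44. -12.]
1.2 [-17.  37.  27. 105. -23.  44.  -0.]
1.5 [-16.  37.  23. 103. -19.  44.  12.]
```

View pics/w3.png

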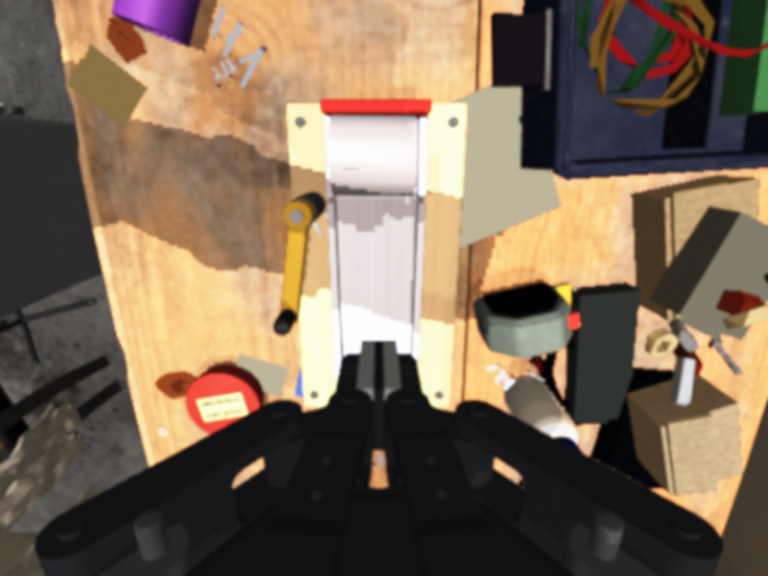

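View pics/p3.png

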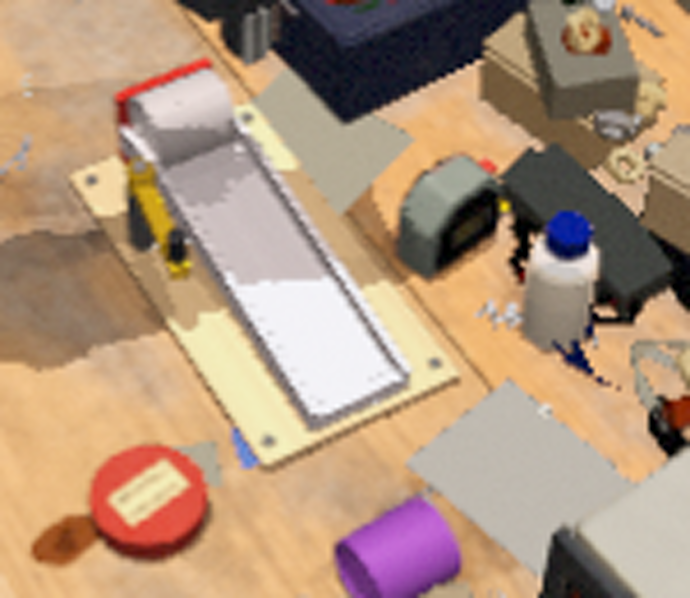

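w3 shows the offcut seated against the red stop (375,150), with the keeper still open and its post at (285,322). Next I swing the keeper.

```bash
python3 - <<'E'
from h import *
kp(-.15,.035,.2,j=True); kp(-.15,.03,.096,.12); st("down")
kp(-.15,.003,v=.06)
for th in np.arange(0,.8,.15): kp(th,0,v=.08)
st(".75")
snap("scene","p4",(195,130,345,260),4.6)
E
```

```text
down 14.28 [ 0.4644 -0.0391  0.0965] F [-0.49  0.17  0.11]
.75 16.7 [ 0.5543 -0.0419  0.0959] F [ 0.31 -0.31  0.42]
```

View pics/p4.png

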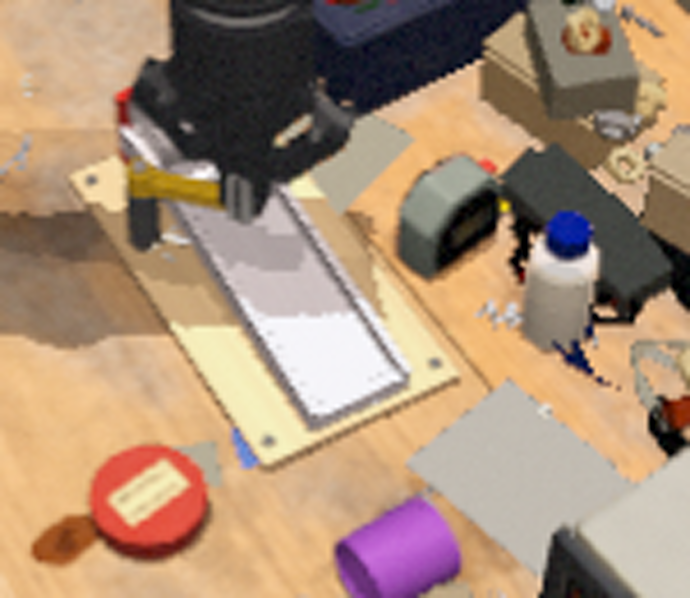

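The keeper is following: the arm is about halfway in and the fingers are behind the post at (240,195). I'll continue to the stop and watch the force.

```bash
python3 - <<'E'
from h import *
for th in (.9,1.05,1.2,1.35,1.45,1.5): kp(th,0,v=.07)
st("1.5")
for th in (1.52,1.54,1.56,1.58,1.6,1.62):
    kp(th,0,v=.02); robot.pause(.15); f=robot.read_state()["wrist_force"]; st(th)
    if np.linalg.norm(f)>4: break
kp(1.5,.02,v=.1); kp(1.5,.03,.2,v=.2); go(-.03,0,.22,.2); st("up")
snap("wrist","w5"); snap("scene","p5",(195,130,345,260),4.6); snap("side","p5s",(190,170,340,270),5)
E
```

```text
1.5 18.45 [ 0.588  -0.0032  0.096 ] F [0.38 0.09 0.31]
1.52 18.85 [ 0.5886 -0.0018  0.096 ] F [-0.59 -0.98  0.15]
1.54 19.25 [ 5.892e-01 -2.000e-04  9.600e-02] F [-0.62  0.32  0.79]
1.56 19.65 [0.5895 0.0011 0.096 ] F [-1.    0.11  1.58]
1.58 20.05 [0.5897 0.0017 0.096 ] F [-0.92 -3.65 -0.32]
1.6 20.45 [0.59  0.002 0.096] F [-0.21 -6.95  0.66]
up 21.89 [ 0.5676 -0.0643  0.219 ] F [-0.82  0.22 -0.03]
```

View pics/w5.png

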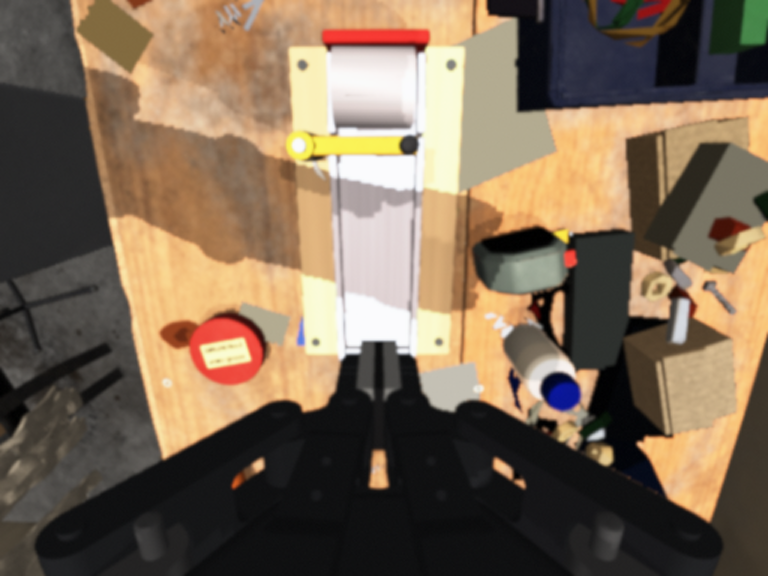

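View pics/p5.png

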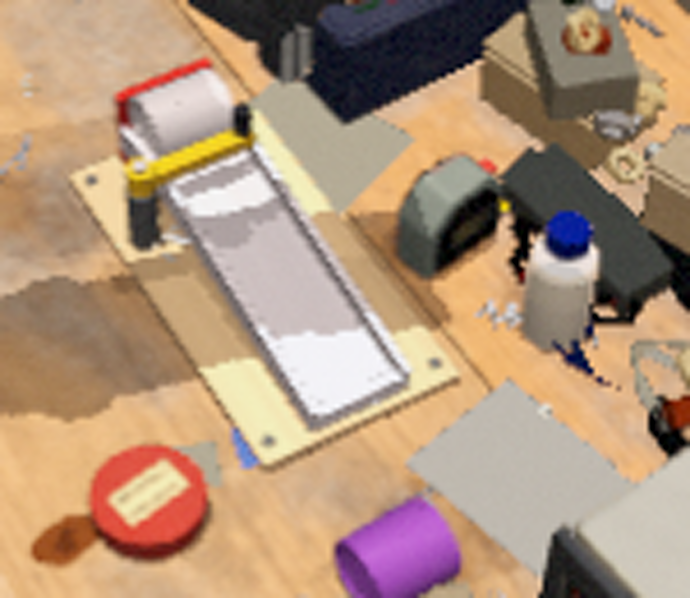

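The keeper lies square across (pivot (300,145), post (409,145)). The offcut sits behind it against the stop (372,85), and the tape, bottle and tin haven't moved. Handing in.

```bash
python3 - <<'E'
from h import *
order.finish_job(); st("end")
E
```

```text
the job is handed in; nothing more can be done
the job is handed in; nothing more can be done
```

I pushed the offcut up the gutter and over the crest with the closed fingers, and it settled against the red stop. I then swung the keeper arm across behind it by its post until it met its stop, lifted the fingers clear and handed the job in at about 22 s. No verdict is reported.

- **Keeper:** the wrist force rose to about 7 N as the arm reached its stop. In the last wrist picture it lies square across the channel.
- **Offcut:** in the last wrist and scene pictures it sits between the keeper and the red stop. I judged its seat by eye and did not measure its distance to the stop.
- **Surroundings:** the tape measure, bottle and tin look to be where they were in the scene pictures before and after.
- **Disagreements:**
  - The first gutter pose, from the scene and side cameras, differed by about 4 mm in x from the wrist-camera fit. I used the wrist fit.
  - The wrist fit left one board corner about 1.8 pixels off.
  - The triangulated heights were 85 mm for the post top (90 given) and 74 mm for the keeper arm's top (70 given). I used the given heights.

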